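# Index a cup to the third mark on the dividing stand

### The arm

A 7-joint arm with a two-finger parallel gripper is mounted at the origin on the work surface; the furniture and walls round the work are solid. World frame = base frame: x ahead of the robot, y to its left, z up, the work surface at z = 0. Lengths are in m, angles in rad, forces in N, time in s.
With the tool pointing down it reaches from about 0.425 to 0.975 m from the base axis. Payload 16.7 kg.
Tool frame: the origin (TCP) lies midway between the tips of the shut fingers; the grasp point (between the pads) lies 19 mm behind it; z points along the fingers, y is the line along which they close (so a half turn about z gives the same grasp; the last joint's range is limited). The gripper opens to 85 mm and grips with 20 to 120 N. Pads are 22 mm wide; open, the fingers measure 114 mm over their backs; the gripper's body (76 mm by 85 mm) begins 54 mm behind the grasp point. The pads swing forward as they close: fully open they stand 13 mm farther back than shut.
Start: joints at [-1.435, 0.426, 0.074, 1.606, -0.034, 1.111, -0.067], TCP at [0.19, 0.648, 0.231] pointing down, gripper open.
Joint ranges: [-2.85, 2.85], [-0.5, 2.14], [-1.23, 1.37], [0.21, 2.46], [-1.02, 4.16], [0.16, 2.05], [-2.73, 2.73]. Speed limits (rad/s): [1.89, 1.89, 2.39, 2.39, 3.01, 3.01, 3.01].

### API

Orientations are given as a rotation vector (axis times angle).
In Python, from rig import arm gives the robot as it stands.
- The arm moves only by the tool arm_command, never from a script. Its argument "commands" is one flat list of numbers, 7 for each row, row after row: the turn, a rotation vector about the tool's x, y, z in degrees, then the shift along the tool's x, y, z in m, then the finger opening in m, from 0 to 0.0854. In form: [rx, ry, rz, dx, dy, dz, jaw, rx, ry, rz, dx, dy, dz, jaw, ...]. A call has 1 to 20 rows; each row shifts and turns the commanded pose from where the row before left it, along the tool's axes as they then stand; what a row does not reach is not made up. A row lasts 1/10 s, in which the tool goes at most 50 mm and 8.59 degrees, less where a joint would pass 70% of its speed; a pose out of reach is approached as far as the arm can. A call with a gripper value outside its range is refused whole. The fingers move at their own pace and stop on an object; "squeeze" is the grip in N (left out, the last holds). Time passes only in rows, so rows that do not move let the fingers close. It gives the time, the measured TCP pose, the force, the opening and the grip force at its end, in the units of the state.
- arm.read_state(): the state, without advancing time (a new reading comes with each control period).
- arm.read_camera(name): name is "scene" or "top"; returns (picture, depth): 400x640x3 uint8, red, green, blue; 400x640 float32, m along the optical axis (not along the pixel's ray), 0 where there is no reading.
- arm.camera_info(name): a dict with "vertical_fov" (degrees; the focal length in pixels is half the picture's height over the tangent of half this angle, whatever the lens; pixels are square), "cx", "cy" (the principal point, pixels), "view" (4x4, takes a point from world to camera coordinates). Camera axes: x right, y up, looking along -z (the intrinsics and any distortion apply to the point x, -y, -z); pixel columns grow to the right and rows downward; lengths in m; the calibration is good to about 2 mm. A picture is of the moment at which its call begins. camera_info takes no time and is no camera call.
- arm.job_done(): hands the job in; it is judged then, once.
Trained networks look in the newest picture that a camera, given by its name, has taken for a name from the list of things; names that differ only in an ending like _2 or _b are one class to them, and where a whole thing is asked for, a point or a joint stands for the part that bears it (a point fixed in the world has none). Each returns a list of dicts, best first, with "conf" (0 to 1); they miss things now and then, are a little off and sometimes report something else, mostly with a low value. They report only what shows in the picture. A call takes as long as a camera call. They do not tell look-alikes from the thing itself.
- arm.boxes_of(camera, label): "location" ([row, column] in pixels, amid what is visible of it).
The state is a dict: "t": time; "joint_pos": joint angles; "dq": joint speeds; "effort": joint torques, N m; "position": TCP position; "ee_rot": TCP orientation; "wrist_force": force on the tool from outside, world axes, zero at the start; "torque": the same for the moment, N m; "grip_width": finger opening in m; "gripper_force": force on a finger pad.
Only numpy, scipy, OpenCV 4.12 (cv2) and the standard library are available. Lean on these libraries where they do the work, as an engineer would, in place of code of your own. Each camera call takes 0.05 s, during which the arm holds its last target. There are 200 camera calls.

### The job

Set the white china cup upright in the round seat on top of the dividing stand and let go of it; put it down, do not drop it. Then grip the black index knob and turn it back, anticlockwise seen from above, to its dead stop, and from there clockwise three clicks, into the third notch and not past it. Finish while still holding the knob firmly in the third notch, so that the cup keeps still while its mark is painted; leave the jar, vial and pencil alone.

Things in the scene. Friction and masses are not known exactly. Their poses are not given: they have to be found in the camera images.
- cup: Plain white china cup without a handle, thin gilt line at the rim, loose (about 150 g), standing upright on the bench. Origin at the centre of its underside, z up. 72 mm high; flat foot 48 mm in diameter; outer diameter 51 mm at 6 mm height, 59 mm at 35 mm, 63 mm at the rim; open at the top, wall about 2 mm.
- dividing_stand: Grey dividing stand, fixed casting 100 mm wide (x), 317 mm long (y), body 32 mm high. Origin at bench height, z up. The cup seat's pedestal is at its y = -95 mm, the index wheel and knob at y = +95 mm; a belt turns the seat with the knob, 1:1. Stop bracket beside the wheel 61 mm high; spring-plunger block (y = +133 to +170 mm) 57 mm high.
- cup_seat (a point): Centre of the flat floor of the cup seat, 87 mm above the bench on a pedestal. The seat is a shallow aluminium dish 70 mm across outside: a round recess 52 mm in diameter and 3 mm deep that flares to 59 mm at the lip, 6.5 mm above the floor. The cup's foot stands in it. z up; turns with the knob.
- index_knob: Black bar knob on the index wheel. Origin on its axis at the underside of the bar, 67.5 mm above the bench; z up. Bar 48 mm long along its x, 14 mm thick along its y (grip here), 30 mm high; round skirt 35 mm wide over the lowest 7 mm. White line at its -x end. At joint 0 its axes are parallel to the stand's; it turns clockwise from above as the joint grows.
- index_angle (a joint): Angle of index wheel and knob, rad, growing clockwise from above. Notches every 0.3927 rad (16 a turn): notch 0 at 0, first 0.393, second 0.785, third 1.178. A spring plunger centres it in each notch and resists with up to about 0.2 N m until the crest half way to the next. Dead stop at -0.03, just beside notch 0. It starts in the first, second or third notch.
- jar: Bystander: glass jar with black lid, 65 mm wide, 72 mm high; origin under its centre. Leave alone.
- vial: Bystander: small glass vial with cork, 24 mm wide, 53 mm high; origin under its centre. Leave alone.
- pencil: Bystander: dark green pencil, 160 mm long, 7 mm thick, lying on the bench; origin under its middle, length along its y. Leave alone.
Things that resemble listed ones, but are neither listed nor needed, are in the scene too. What is shaped like the cup but blue is not meant.

How it is judged:
On the way, in this order (a step that is already met when the one before it is completed fails the run):
1. the cup stands in the seat, let go (horizontal distance between cup and cup_seat below 0.005 m and z of cup in the frame of cup_seat between -0.003 and 0.003 m and angle between cup's own z axis and vertical below 0.06 rad and contact force between the fingers and cup below 0.1 N), for 0.3 s.
2. with the cup in its seat, the knob is turned back to the dead stop (all of step 1 and value of joint index_angle below 0.1 rad), for 0.1 s.
At the end, for the whole second after the job is handed in: The cup stands in its seat (within 5 mm of the seat's centre, within 3 mm of its floor in height, tilted less than 0.06 rad), untouched by the fingers and at rest; the index wheel stands still in the third notch (1.178 rad, within 0.1 rad) and the fingers hold the knob with more than 3 N (all of step 1 and value of joint index_angle between 1.078 and 1.278 rad and velocity of joint index_angle between -0.1 and 0.1 rad/s and contact force between the fingers and index_knob above 3 N and linear speed of cup below 0.02 m/s); the arm keeps its last pose, push and grip.
It fails at once if the knob is turned past the third notch (over the next crest) (value of joint index_angle above 1.4 rad).
It fails at once if the cup is dropped or thrown (faster than 0.45 m/s with no finger on it) (linear speed of cup above 0.45 m/s and contact force between the fingers and cup below 0.01 N).
It fails at once if the cup is tipped over (angle between cup's own z axis and vertical above 0.8 rad).
It fails at once if the jar, the vial or the pencil is moved by more than 30 mm or knocked over (distance of any of jar, vial, pencil from where it was at the start of the episode above 0.03 m or angle between any of jar, vial's own z axis and vertical above 0.5 rad).
It also fails if it takes over 72 s, if anything falls off the work surface, if the arm or the gripper's body presses on something with over 40 N, if the wrist force passes 120 N, or if a joint passes its speed limit or range.

## Working session

There is one attempt and no reset: what is moved stays moved. The work goes in short steps, Python scripts to look and compute and a tool call to move; the robot and the scene stay as the last step left them, time stands still between calls to the robot, and variables do not carry over. Pictures are saved under pics/ and viewed, at most 10 in all, crops included, and the job is handed in when it is done.

Besides the shell and the picture viewer there is one more tool, called as name(argument=value, ...) on one line, values as JSON. arm_command: Moves the arm, as the interface text tells. Its arguments: {"type":"object","properties":{"commands":{"type":"array"},"squeeze":{"type":"number"}},"required":["commands"]}

```bash
mkdir -p pics; ls; python3 - <<'E'
from rig import arm
import cv2,numpy as np
s=arm.read_state();print({k:np.round(v,3).tolist() for k,v in s.items()})
for c in("scene","top"):
    p,d=arm.read_camera(c);cv2.imwrite(f"pics/{c}0.png",p[...,::-1]);np.save(f"/tmp/{c}.npy",d)
    i=arm.camera_info(c);print(c,{k:np.round(v,4).tolist() if not isinstance(v,str) else v for k,v in i.items()})
    for l in("cup","dividing_stand","cup_seat","index_knob","jar","vial","pencil"):
        print(l,[(np.round(b["location"]).tolist(),round(b["conf"],2)) for b in arm.boxes_of(c,l)])
E
```

```text
pics
{'t': 0.0, 'joint_pos': [-1.435, 0.427, 0.074, 1.607, -0.034, 1.111, -0.067], 'dq': [0.001, 0.001, -0.002, 0.0, 0.0, 0.0, -0.0], 'effort': [0.0, -94.982, 3.761, -46.354, 0.019, 0.01, 0.0], 'position': [0.19, 0.647, 0.231], 'ee_rot': [-0.446, -3.11, 0.002], 'wrist_force': [0.096, 0.447, 0.081], 'torque': [-0.014, -0.004, -0.015], 'gripper_force': 0.0, 'grip_width': 0.086}
scene {'vertical_fov': 51.8369, 'cx': 322.5399, 'cy': 205.088, 'view': [[0.6021, -0.7984, -0.0034, -0.4041], [0.4336, 0.3233, 0.8411, -0.2474], [-0.6705, -0.5079, 0.5408, -0.9626], [0.0, 0.0, 0.0, 1.0]]}
cup [([242.0, 344.0], 0.63), ([231.0, 455.0], 0.59), ([178.0, 255.0], 0.57)]
dividing_stand [([244.0, 343.0], 0.49)]
cup_seat [([184.0, 315.0], 0.73), ([217.0, 374.0], 0.29)]
index_knob [([179.0, 255.0], 0.49)]
jar [([217.0, 408.0], 0.55)]
vial []
pencil [([244.0, 291.0], 0.53)]
top {'vertical_fov': 57.4614, 'cx': 325.8179, 'cy': 201.7236, 'view': [[-0.0112, -0.9996, -0.0274, -0.0845], [0.9897, -0.0149, 0.1421, -0.5057], [-0.1424, -0.0256, 0.9895, -1.1935], [0.0, 0.0, 0.0, 1.0]]}
cup [([152.0, 435.0], 0.7), ([220.0, 371.0], 0.56)]
dividing_stand [([191.0, 273.0], 0.71)]
cup_seat [([174.0, 305.0], 0.91)]
index_knob [([194.0, 252.0], 0.82)]
jar [([156.0, 394.0], 0.75)]
vial [([169.0, 369.0], 0.61), ([242.0, 331.0], 0.45)]
pencil []
```

View pics/scene0.png

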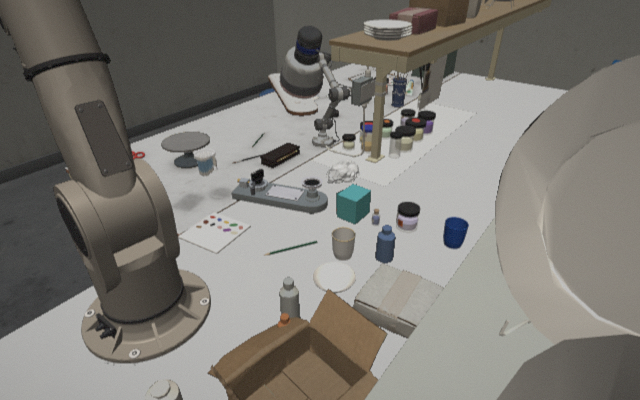

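View pics/top0.png

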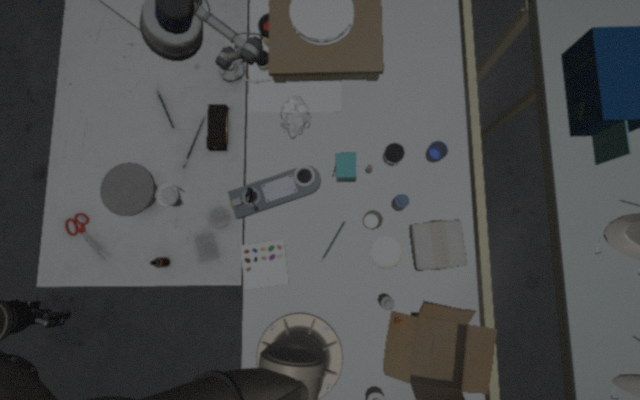

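The scene picture shows the white cup at (343,243), a blue cup at (455,232), and a white cup or pot with blue at (205,160). The stand runs from (255,180) (knob) to (312,187) (seat). In the top view the same things are at (372,220), (437,151), (168,195), with the knob at (251,195) and the seat at (304,175). The cup should be (343,243) in scene. I'll check it in a close crop.

```bash
cat > h.py <<'E'
import numpy as np,cv2
from rig import arm
def pts(cam,d):
    i=arm.camera_info(cam);f=200/np.tan(np.radians(i["vertical_fov"])/2);V=np.array(i["view"])
    r,c=np.mgrid[:400,:640]
    P=np.stack([(c-i["cx"])/f*d,-(r-i["cy"])/f*d,-d],-1)
    return (P-V[:3,3])@V[:3,:3]
def proj(cam,p):
    i=arm.camera_info(cam);f=200/np.tan(np.radians(i["vertical_fov"])/2);V=np.array(i["view"])
    q=V[:3,:3]@np.array(p)+V[:3,3];return i["cy"]-f*q[1]/-q[2],i["cx"]+f*q[0]/-q[2]
E
python3 - <<'E'
from h import *
a=cv2.imread("pics/scene0.png");b=cv2.imread("pics/top0.png")
z=lambda im,r,c,h,w,s:cv2.resize(im[r:r+h,c:c+w],(w*s,h*s),interpolation=cv2.INTER_CUBIC)
A=z(a,205,310,80,160,5)[:, :800]
B=z(a,140,180,75,160,5)[:200+175]
C=np.vstack([cv2.resize(A,(560,280)),cv2.resize(B,(560,262))])
D=np.vstack([z(b,155,220,70,60,4),z(b,155,270,65,60,4)]);
out=np.zeros((600,800,3),np.uint8);out[:542,:560]=C;out[:D.shape[0],560:]=D[:600]
cv2.imwrite("pics/crop1.png",out)
for cam in("scene","top"):
    d=np.load(f"/tmp/{cam}.npy");P=pts(cam,d);np.save(f"/tmp/P{cam}.npy",P)
    for n,(r,c) in dict(scene=dict(cup=(245,343),blue=(235,455),wl=(162,205),knob=(175,257),seat=(182,312),jar=(217,408),bench=(262,230)),top=dict(cup=(214,372),seat=(175,304),knob=(193,251),bench=(240,380),bench2=(150,250))) [cam].items(): print(cam,n,np.round(P[r,c],3))
E
```

```text
scene cup [ 0.414 -0.261  0.057]
scene blue [ 0.638 -0.477  0.052]
scene wl [0.508 0.404 0.061]
scene knob [0.513 0.146 0.09 ]
scene seat [ 0.587 -0.022  0.087]
scene jar [ 0.634 -0.337  0.056]
scene bench [ 0.231 -0.02   0.001]
top cup [ 0.464 -0.247  0.01 ]
top seat [ 0.586 -0.022  0.086]
top knob [0.53  0.151 0.085]
top bench [ 0.375 -0.272  0.01 ]
top bench2 [0.699 0.177 0.001]
```

View pics/crop1.png

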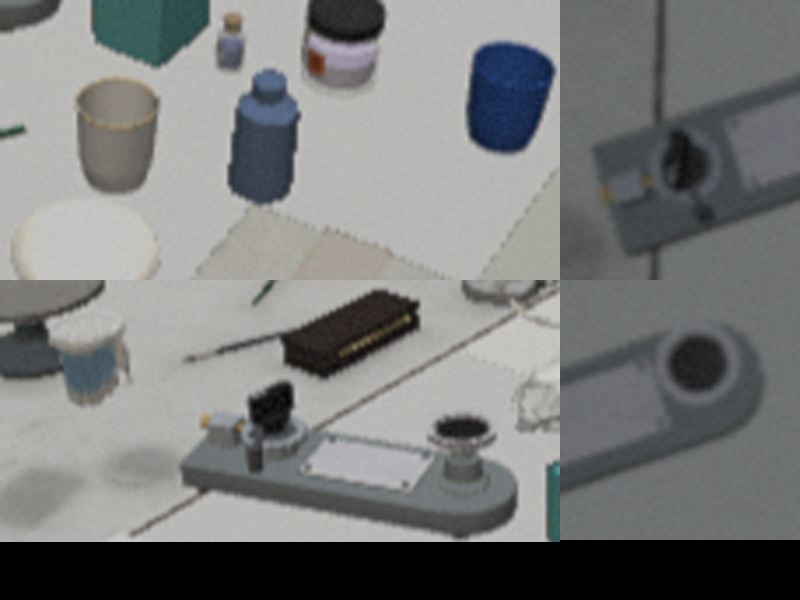

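The crop shows the gilt-rimmed white cup at scene (343,243), so that is the target; the blue cup and the wide pot are not. The seat is at (312,183) and the knob at (257,178). Next I'll measure them.

```bash
python3 - <<'E'
from h import *
from scipy.optimize import least_squares as LS
R=lambda v:np.round(v,4).tolist()
def circ(q,r=None):
    m=q.mean(0)
    f=(lambda x:np.hypot(*(q-x[:2]).T)-(r or x[2]))
    return LS(f,[*m,.03],loss="soft_l1",f_scale=.002).x
for cam in("scene","top"):
    P=np.load(f"/tmp/P{cam}.npy").reshape(-1,3)
    near=lambda c,r,a,b:P[(np.hypot(P[:,0]-c[0],P[:,1]-c[1])<r)&(P[:,2]>a)&(P[:,2]<b)]
    for r0 in((.43,-.25),):
        q=near(r0,.07,.02,.09);print(cam,"cup n",len(q),"zmax",R(np.percentile(q[:,2],[50,95,99])))
        t=q[q[:,2]>np.percentile(q[:,2],99)-.008];print(" rim",len(t),R(circ(t[:,:2])),R(circ(t[:,:2],.031)))
    q=near((.586,-.022),.045,.075,.11);print(" seat",len(q),R(np.percentile(q[:,2],[5,50,95])))
    t=q[q[:,2]>.0885];print(" lip",len(t),R(circ(t[:,:2])),"mid",R((t.min(0)+t.max(0))/2),R(np.ptp(t,axis=0)))
    q=near((.53,.15),.045,.078,.12);c,(w,h),a=cv2.minAreaRect(q[:,:2].astype(np.float32));print(" knob",len(q),R(np.percentile(q[:,2],[5,50,95])),R(c),R([w,h]),a,"pca",R(np.linalg.eigh(np.cov(q[:,:2].T))[1][:,1]))
    q=near((.555,.06),.2,.02,.045);c,(w,h),a=cv2.minAreaRect(q[:,:2].astype(np.float32));print(" body",len(q),R(c),R([w,h]),a,"med z",R(np.median(q[:,2])))
    for n,c0 in dict(bench=(.45,-.12),bench2=(.45,.0)).items():
        q=near(c0,.03,-.03,.03);print(n,R(np.median(q,0)))
E
```

```text
scene cup n 612 zmax [0.0492, 0.0696, 0.0714]
 rim 123 [0.4377, -0.2451, 0.0307] [0.4377, -0.2451, 0.03]
 seat 224 [0.0835, 0.0879, 0.0937]
 lip 97 [0.5797, -0.0258, 0.0304] mid [0.5821, -0.0245, 0.0918] [0.0709, 0.0686, 0.0066]
 knob 90 [0.0796, 0.0902, 0.0971] [0.5193, 0.1521] [0.015, 0.0483] 84.38528442382812 pca [-0.9933, 0.1156]
 body 1465 [0.5473, 0.0685] [0.2453, 0.3406] 43.66798782348633 med z 0.0316
bench [0.45, -0.1192, -0.0009]
bench2 [0.4496, -0.0004, -0.0008]
top cup n 141 zmax [0.0455, 0.0738, 0.0752]
 rim 32 [0.4406, -0.2408, 0.0302] [0.4406, -0.2408, 0.03]
 seat 338 [0.0836, 0.0889, 0.0948]
 lip 184 [0.5849, -0.0211, 0.0289] mid [0.5849, -0.0225, 0.0938] [0.0671, 0.0654, 0.0107]
 knob 80 [0.0832, 0.0961, 0.0999] [0.5247, 0.1557] [0.047, 0.0194] 1.2368208169937134 pca [-0.997, 0.0768]
 body 1910 [0.6108, 0.0787] [0.2254, 0.3728] 22.77846908569336 med z 0.0328
bench [0.4493, -0.1208, -0.0002]
bench2 [0.4506, -0.0005, -0.0002]
```

arm_command(commands=[0,0,-8.16,0,0,0,0.085,0,0,-8.16,0,0,0,0.085,0,0,0,-0.0236,-0.0355,0,0.085,0,0,0,-0.0236,-0.0355,0,0.085,0,0,0,-0.0236,-0.0355,0,0.085,0,0,0,-0.0236,-0.0355,0,0.085,0,0,0,-0.0236,-0.0355,0,0.085,0,0,0,-0.0236,-0.0355,0,0.085,0,0,0,-0.0236,-0.0355,0,0.085,0,0,0,-0.0236,-0.0355,0,0.085,0,0,0,-0.0236,-0.0355,0,0.085,0,0,0,-0.0236,-0.0355,0,0.085,0,0,0,-0.0236,-0.0355,0,0.085,0,0,0,-0.0236,-0.0355,0,0.085,0,0,0,-0.0236,-0.0355,0,0.085,0,0,0,-0.0236,-0.0355,0,0.085], squeeze=30)

```text
t: 2.4
position: [0.5208, 0.1492, 0.2316]
ee_rot: [-0.0, 3.141, 0.001]
wrist_force: [0.9, 1.3, 0.0]
grip_width: 0.0852
gripper_force: 0.0
```

arm_command(commands=[0,0,0,0.0091,-0.0436,0,0.085,0,0,0,0.0091,-0.0436,0,0.085,0,0,0,0.0091,-0.0436,0,0.085,0,0,0,0.0091,-0.0436,0,0.085,0,0,0,0.0091,-0.0436,0,0.085,0,0,0,0.0091,-0.0436,0,0.085,0,0,0,0.0091,-0.0436,0,0.085,0,0,0,0.0091,-0.0436,0,0.085,0,0,0,0.0091,-0.0436,0,0.085,0,0,0,0,0,0.03,0.085,0,0,0,0,0,0.03,0.085,0,0,0,0,0,0.03,0.085,0,0,0,0,0,0,0.085,0,0,0,0,0,0,0.085])

```text
t: 3.8
position: [0.4381, -0.2419, 0.1419]
ee_rot: [-0.001, -3.141, 0.0]
wrist_force: [-0.2, -1.4, 0.3]
grip_width: 0.0847
gripper_force: 0.0
```

```bash
python3 - <<'E'
from h import *
for c in("scene","top"):
    p,d=arm.read_camera(c);cv2.imwrite(f"pics/{c}1.png",p[...,::-1])
    if c=="scene":
        cv2.imwrite("pics/crop2.png",cv2.resize(p[150:290,260:440,::-1],(720,560),interpolation=cv2.INTER_CUBIC))
print(arm.read_state()["position"],[ (c,np.round(proj(c,(.439,-.243,.072)),1)) for c in("scene","top")])
E
```

```text
[ 0.43891179 -0.24198244  0.14280029] [('scene', array([233.3, 342.8])), ('top', array([219.5, 372.7]))]
```

View pics/crop2.png

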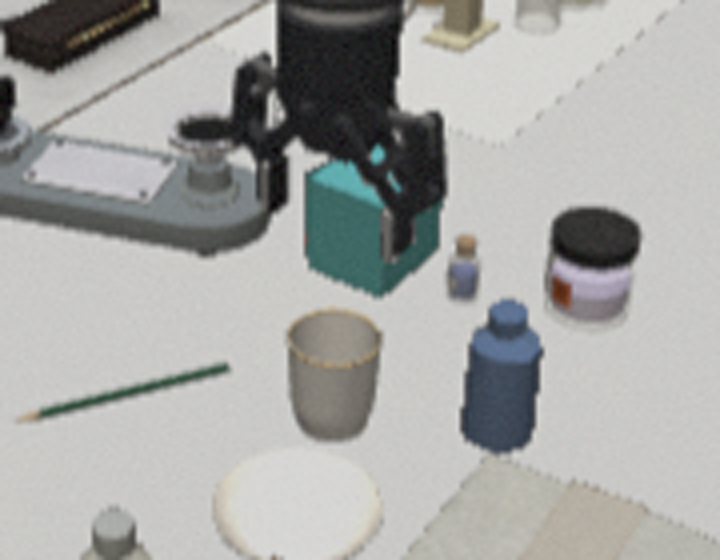

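The crop shows the open fingers straddling a point above the cup at scene (343,240), with nothing in the way below. Descend and grip.

arm_command(commands=[0,0,0,0,0,0.03,0.085,0,0,0,0,0,0.03,0.085,0,0,0,0,0,0.03,0.085,0,0,0,0,0,0.02,0.085,0,0,0,0,0,0.01,0.085,0,0,0,0,0,0,0.085,0,0,0,0,0,0,0.07,0,0,0,0,0,0,0.06,0,0,0,0,0,0,0.05,0,0,0,0,0,0,0.05,0,0,0,0,0,0,0.05,0,0,0,0,0,0,0.05,0,0,0,0,0,0,0.05], squeeze=30)

```text
t: 5.2
position: [0.4393, -0.2421, 0.0227]
ee_rot: [0.0, 3.139, -0.001]
wrist_force: [-0.2, 0.3, 9.5]
grip_width: 0.0599
gripper_force: 29.9
```

arm_command(commands=[0,0,0,0,0,-0.01,0.05,0,0,0,0,0,-0.02,0.05,0,0,0,0,0,-0.03,0.05,0,0,0,0,0,-0.03,0.05,0,0,0,0,0,-0.03,0.05,0,0,0,0,0,-0.02,0.05,0,0,0,0,0,-0.01,0.05,0,0,0,-0.0145,0.022,0,0.05,0,0,0,-0.0145,0.022,0,0.05,0,0,0,-0.0145,0.022,0,0.05,0,0,0,-0.0145,0.022,0,0.05,0,0,0,-0.0145,0.022,0,0.05,0,0,0,0,0,0,0.05,0,0,0,0,0,0,0.05])

```text
t: 6.6
position: [0.5103, -0.1314, 0.1711]
ee_rot: [0.001, -3.141, 0.0]
wrist_force: [-0.7, -0.6, -2.2]
grip_width: 0.0598
gripper_force: 33.0
```

```bash
python3 - <<'E'
from h import *
from scipy.optimize import least_squares as LS
for c in("scene","top"):
    p,d=arm.read_camera(c);cv2.imwrite(f"pics/{c}2.png",p[...,::-1]);np.save(f"/tmp/{c}2.npy",d)
    s=arm.read_state();t=s["position"]
    P=pts(c,d);print(c,np.round(t,4),s["grip_width"],s["wrist_force"],np.round(proj(c,t),1))
    q=P.reshape(-1,3);q=q[(np.hypot(q[:,0]-t[0],q[:,1]-t[1])<.045)&(q[:,2]>t[2]-.04)&(q[:,2]<t[2]+.05)]
    print(len(q),np.round(np.percentile(q[:,2],[1,5,50,95]),3))
    for a in np.arange(-.04,.05,.01):
        k=q[(q[:,2]>t[2]+a)&(q[:,2]<=t[2]+a+.01)]
        if len(k):print(round(a,3),len(k),np.round(k.min(0)-t,4),np.round(k.max(0)-t,4))
    if c=="scene":
        r,cc=map(int,proj(c,t));cv2.imwrite("pics/crop3.png",cv2.resize(p[r-60:r+60,cc-80:cc+80,::-1],(800,600),interpolation=cv2.INTER_CUBIC))
E
```

```text
scene [ 0.51   -0.132   0.1712] 0.05966354454227531 [-0.37429926  0.00658887 -1.73777134] [178.1 325.4]
644 [0.15  0.156 0.196 0.218]
-0.03 9 [-0.026  -0.0254 -0.0224] [-0.0032  0.0099 -0.0205]
-0.02 52 [-0.0282 -0.029  -0.02  ] [ 0.0092  0.011  -0.01  ]
-0.01 48 [-0.0302 -0.0305 -0.0092] [ 0.0102  0.0136 -0.    ]
0.0 64 [-0.0315 -0.0372  0.    ] [0.007  0.0378 0.0099]
0.01 83 [-0.0325 -0.043   0.0102] [0.0215 0.0437 0.0199]
0.02 132 [-0.0324 -0.0445  0.0201] [0.0313 0.0436 0.0297]
0.03 137 [-0.0325 -0.044   0.0301] [0.0288 0.0444 0.0399]
0.04 119 [-0.0336 -0.044   0.0402] [0.0271 0.043  0.0495]
top [ 0.51   -0.1324  0.1713] 0.060515865961332405 [ 0.2871468  -0.33367467 -1.88187018] [193.3 338.3]Traceback (most recent call last):
  File "<stdin>", line 8, in <module>
    return _quantile_unchecked(
        a, q, axis, out, overwrite_input, method, keepdims, weights)
    return _ureduce(a,
                    func=_quantile_ureduce_func,
    ...<5 lines>...
                    overwrite_input=overwrite_input,
                    method=method)
    r = func(a, **kwargs)
    result = _quantile(arr,
                       quantiles=q,
    ...<2 lines>...
                       out=out,
                       weights=wgt)
    slices_having_nans = np.isnan(arr[-1, ...])
                                  ~~~^^^^^^^^^
IndexError: index -1 is out of bounds for axis 0 with size 0
```

View pics/crop3.png

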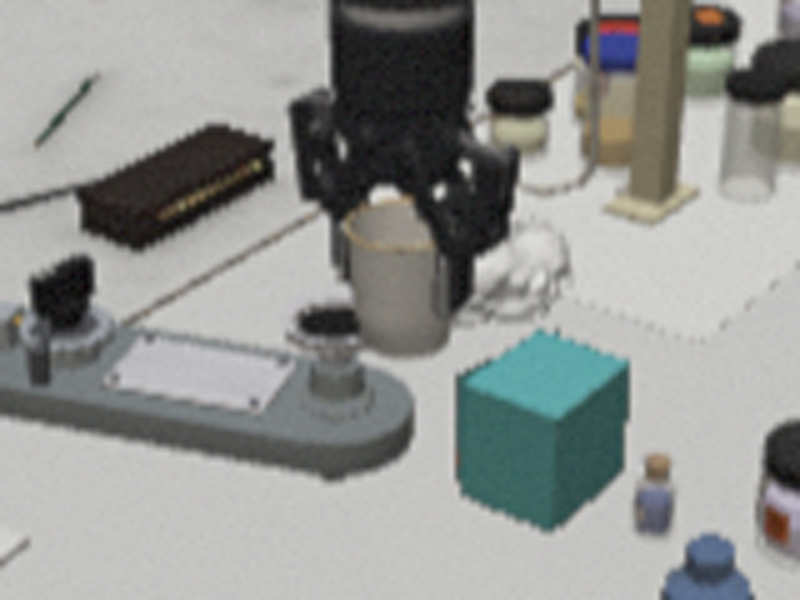

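The crop shows the cup held upright at scene (325,185), clear of the seat. I'll move it over the seat and stop about 12 mm above the lip.

arm_command(commands=[0,0,0,-0.0146,0.0219,0,0.05,0,0,0,-0.0146,0.0219,0,0.05,0,0,0,-0.0146,0.0219,0,0.05,0,0,0,-0.0146,0.0219,0,0.05,0,0,0,-0.0146,0.0219,0,0.05,0,0,0,0,0,0,0.05,0,0,0,0,0,0.015,0.05,0,0,0,0,0,0.015,0.05,0,0,0,0,0,0.01,0.05,0,0,0,0,0,0.003,0.05,0,0,0,0,0,0,0.05])

```text
t: 7.8
position: [0.5831, -0.0227, 0.1276]
ee_rot: [-0.001, -3.14, 0.001]
wrist_force: [-0.6, -0.1, -1.0]
grip_width: 0.0602
gripper_force: 33.1
```

```bash
python3 - <<'E'
from h import *
o=[]
for c in("scene","top"):
    p,d=arm.read_camera(c)
    s=arm.read_state();t=s["position"]
    r,cc=map(int,proj(c,(t[0],t[1],.1)));print(c,np.round(t,4),r,cc)
    o.append(cv2.resize(p[r-30:r+30,cc-40:cc+40,::-1],(400,300) if c=="top" else (800,600),interpolation=cv2.INTER_CUBIC))
cv2.imwrite("pics/crop4.png",o[0])
E
```

```text
scene [ 0.5835 -0.0226  0.1282] 178 311
top [ 0.5838 -0.0224  0.1285] 174 303
```

View pics/crop4.png

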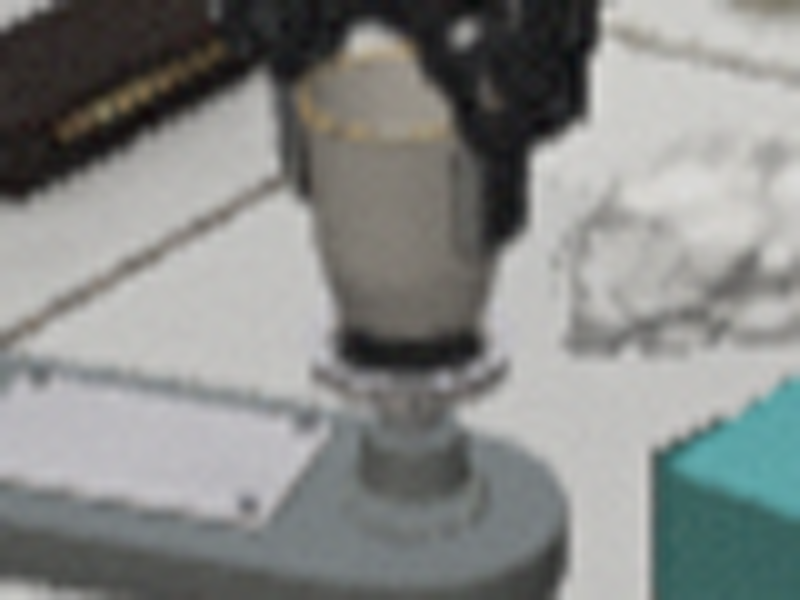

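The crop shows the foot centred over the dish (both at about column 410). Lower it slowly.

arm_command(commands=[0,0,0,0,0,0.005,0.05,0,0,0,0,0,0.004,0.05,0,0,0,0,0,0.003,0.05,0,0,0,0,0,0.002,0.05,0,0,0,0,0,0.002,0.05,0,0,0,0,0,0,0.05])

```text
t: 8.5
position: [0.5835, -0.0221, 0.1121]
ee_rot: [0.0, -3.141, 0.0]
wrist_force: [-0.3, -0.4, -0.5]
grip_width: 0.0603
gripper_force: 33.1
```

arm_command(commands=[0,0,0,0,0,0.001,0.05,0,0,0,0,0,0.001,0.05,0,0,0,0,0,0.0005,0.05,0,0,0,0,0,0,0.05])

```text
t: 8.9
position: [0.5838, -0.0221, 0.11]
ee_rot: [0.0, 3.141, 0.0]
wrist_force: [0.4, 0.3, 0.0]
grip_width: 0.0597
gripper_force: 33.1
```

arm_command(commands=[0,0,0,0,0,0.0007,0.05,0,0,0,0,0,0.0007,0.05,0,0,0,0,0,0,0.05])

```text
t: 9.2
position: [0.5846, -0.0222, 0.1095]
ee_rot: [0.0, 3.14, 0.001]
wrist_force: [-2.6, -0.3, 14.9]
grip_width: 0.0599
gripper_force: 33.1
```

Contact came at floor height (.087). Release slowly and rise.

arm_command(commands=[0,0,0,0,0,-0.0005,0.05,0,0,0,0,0,0,0.062,0,0,0,0,0,0,0.066,0,0,0,0,0,0,0.072,0,0,0,0,0,0,0.085,0,0,0,0,0,0,0.085,0,0,0,0,0,0,0.085])

```text
t: 9.9
position: [0.5836, -0.0221, 0.1088]
ee_rot: [0.0, -3.141, 0.0]
wrist_force: [0.1, 0.3, 0.5]
grip_width: 0.0849
gripper_force: 0.0
```

```bash
python3 - <<'E'
from h import *
p,d=arm.read_camera("scene");s=arm.read_state();t=s["position"];print(np.round(t,4),s["grip_width"],s["wrist_force"])
cv2.imwrite("pics/crop5.png",cv2.resize(p[140:215,250:350,::-1],(800,600),interpolation=cv2.INTER_CUBIC))
E
```

```text
[ 0.5836 -0.0222  0.1088] 0.08498742879878167 [-0.08967246  0.34489964  0.4715871 ]
```

View pics/crop5.png

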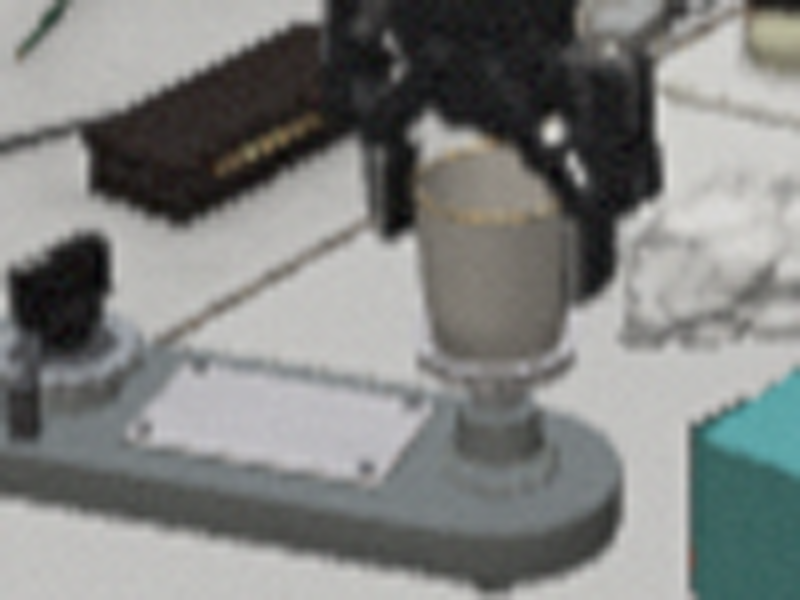

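The crop shows the cup upright in the dish and released. Rise, and go over the knob.

arm_command(commands=[0,0,0,0,0,-0.01,0.085,0,0,0,0,0,-0.03,0.085,0,0,0,0,0,-0.04,0.085,0,0,0,0,0,-0.04,0.085,0,0,0,0.0123,0.0356,0,0.085,0,0,0,0.0123,0.0356,0,0.085,0,0,0,0.0123,0.0356,0,0.085,0,0,0,0.0123,0.0356,0,0.085,0,0,0,0.0123,0.0356,0,0.085,0,0,3.4,0,0,0,0.085,0,0,0,0,0,0.04,0.085,0,0,0,0,0,0.04,0.085,0,0,0,0,0,0.03,0.085,0,0,0,0,0,0,0.085,0,0,0,0,0,0,0.085])

```text
t: 11.45
position: [0.5225, 0.1557, 0.1199]
ee_rot: [-0.094, -3.14, 0.001]
wrist_force: [-0.3, -0.7, -0.1]
grip_width: 0.0849
gripper_force: 0.0
```

```bash
python3 - <<'E'
from h import *
p,d=arm.read_camera("scene");s=arm.read_state();t=s["position"];print(np.round(t,4),s["ee_rot"],s["wrist_force"])
cv2.imwrite("pics/crop6.png",cv2.resize(p[130:220,220:340,::-1],(800,600),interpolation=cv2.INTER_CUBIC))
print(np.round(proj("scene",(t[0],t[1],.0975)),1))
E
```

```text
[0.5231 0.1559 0.1206] [9.37487297e-02 3.13874167e+00 9.41669893e-04] [0.09115014 0.98154201 1.33013347]
[170.8 256.8]
```

View pics/crop6.png

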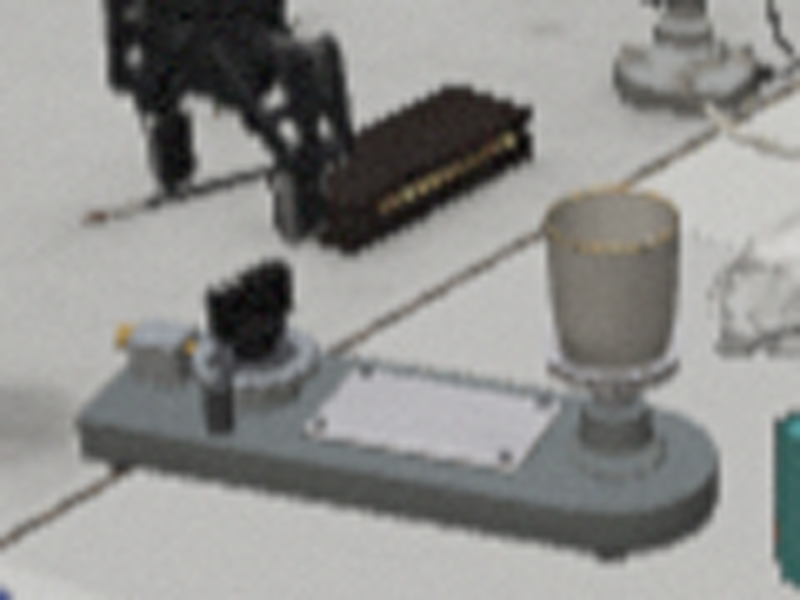

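The crop shows the cup seated at (310,170) and the open fingers above the knob at (257,175). Descend and grip gently first, then read the side force.

arm_command(commands=[0,0,0,0,0,0.02,0.085,0,0,0,0,0,0.015,0.085,0,0,0,0,0,0.007,0.085,0,0,0,0,0,0,0.06,0,0,0,0,0,0,0.04,0,0,0,0,0,0,0.025,0,0,0,0,0,0,0.018,0,0,0,0,0,0,0.01,0,0,0,0,0,0,0.005,0,0,0,0,0,0,0.005,0,0,0,0,0,0,0.005,0,0,0,0,0,0,0.005], squeeze=25)

```text
t: 12.7
position: [0.5224, 0.1566, 0.0775]
ee_rot: [0.093, 3.14, 0.002]
wrist_force: [-1.5, 2.5, 8.7]
grip_width: 0.0133
gripper_force: 28.3
```

```bash
python3 - <<'E'
from rig import arm
print(arm.read_state())
E
```

```text
{'t': 12.7, 'joint_pos': array([-0.72802787,  0.43649399,  0.39604986,  2.04435668, -0.25518601,
        0.70614558,  1.3417874 ]), 'dq': array([-7.20040937e-04, -3.46591131e-04,  1.01730554e-03, -9.54382329e-04,
        1.21528123e-03, -2.72751837e-05,  1.03370706e-03]), 'effort': array([ 1.84386671e+00, -7.31924343e+01,  1.09067827e+01, -3.07755268e+01,
        7.16455691e-01, -5.27257416e-01,  6.85225474e-02]), 'position': array([0.52239834, 0.15657739, 0.07749255]), 'ee_rot': array([9.26521764e-02, 3.13971060e+00, 1.55778683e-03]), 'wrist_force': array([-1.53379646,  2.54971392,  8.70262179]), 'torque': array([ 0.51674877,  0.35852123, -0.1168243 ]), 'gripper_force': 28.2937029004097, 'grip_width': 0.013336857808011571}
```

arm_command(commands=[0,0,0,0,0,-0.0005,0.005,0,0,-4,0,0,0,0.005,0,0,-4,0,0,0,0.005,0,0,-4,0,0,0,0.005,0,0,-4,0,0,0,0.005,0,0,-4,0,0,0,0.005,0,0,-3,0,0,0,0.005,0,0,-1,0,0,0,0.005,0,0,0,0,0,0,0.005], squeeze=50)

```text
t: 13.6
position: [0.5225, 0.1557, 0.0776]
ee_rot: [-0.56, 3.091, 0.0]
wrist_force: [3.0, -1.1, 4.1]
grip_width: 0.0131
gripper_force: 52.6
```

```bash
python3 - <<'E'
from rig import arm
s=arm.read_state();print(s["torque"],s["wrist_force"],s["ee_rot"],s["position"])
E
```

```text
[-0.33875383 -0.47757786 -0.21853662] [ 2.96008417 -1.10928141  4.14242885] [-5.59948296e-01  3.09066340e+00  4.86827601e-05] [0.52251735 0.15571673 0.07762116]
```

arm_command(commands=[0,0,-1,0,0,0,0.005,0,0,-1,0,0,0,0.005,0,0,-0.5,0,0,0,0.005,0,0,0,0,0,0,0.005,0,0,0,0,0,0,0.005])

```text
t: 14.1
position: [0.5225, 0.1557, 0.0776]
ee_rot: [-0.627, 3.078, 0.0]
wrist_force: [2.3, -0.6, 4.9]
grip_width: 0.0131
gripper_force: 63.8
```

```bash
python3 - <<'E'
from rig import arm
import numpy as np
s=arm.read_state();r=s["ee_rot"];print(s["torque"],s["wrist_force"],(2*np.degrees(np.arctan2(r[1],r[0]))-90)%180,s["grip_width"])
E
```

```text
[-0.32414891 -0.63658224 -1.41636203] [ 2.3343937  -0.55239144  4.94541978] 113.03732250244283 0.013050690989791853
```

The hard stop is confirmed: torque rose to 1.4 N m. Zero is at tool yaw ≈108.9°, so the third notch is at ≈41.4°, a 71.6° clockwise turn from here.

arm_command(commands=[0,0,2.5,0,0,0,0.005,0,0,5,0,0,0,0.005,0,0,5,0,0,0,0.005,0,0,5,0,0,0,0.005,0,0,5,0,0,0,0.005,0,0,5,0,0,0,0.005,0,0,5,0,0,0,0.005,0,0,5,0,0,0,0.005,0,0,5,0,0,0,0.005,0,0,5,0,0,0,0.005,0,0,5,0,0,0,0.005,0,0,4,0,0,0,0.005,0,0,4,0,0,0,0.005,0,0,3,0,0,0,0.005,0,0,3,0,0,0,0.005,0,0,2,0,0,0,0.005,0,0,2,0,0,0,0.005,0,0,1,0,0,0,0.005,0,0,0,0,0,0,0.005,0,0,0,0,0,0,0.005])

```text
t: 16.1
position: [0.5231, 0.1581, 0.0777]
ee_rot: [1.284, 2.866, 0.004]
wrist_force: [7.9, 9.9, -1.8]
grip_width: 0.0129
gripper_force: 51.5
```

```bash
python3 - <<'E'
from h import *
p,d=arm.read_camera("scene")
s=arm.read_state();r=s["ee_rot"];print(s["t"],s["torque"],s["wrist_force"],(2*np.degrees(np.arctan2(r[1],r[0]))-90)%180,s["grip_width"],s["gripper_force"])
cv2.imwrite("pics/crop7.png",cv2.resize(p[130:220,220:340,::-1],(800,600),interpolation=cv2.INTER_CUBIC))
E
```

```text
16.15 [ 2.19482103 -1.44032609 -0.0609973 ] [ 7.94413626 11.00481752 -3.12611863] 41.74267518285288 0.01302296385048414 51.30801558494568
```

View pics/crop7.png

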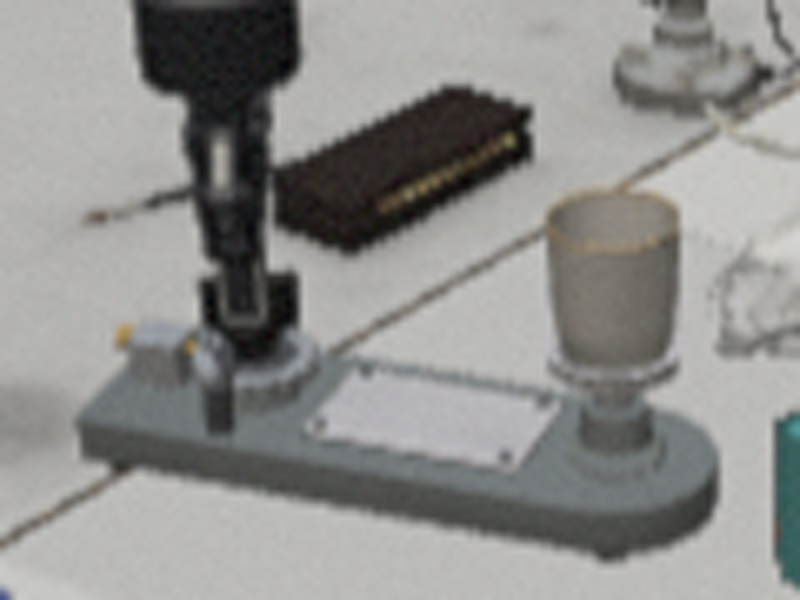

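The crop shows the fingers holding the knob and the cup still upright in its seat. From notch 1 the net turn is 44.9°, so the joint is at about 1.176 rad, and the residual torque is small. Handing in.

```bash
python3 -c "
from rig import arm
print(arm.job_done())"
```

```text
the job is handed in; nothing more can be done
None
```

I set the cup upright in its seat and let go, turned the knob back to its dead stop, then clockwise to the third notch (about 1.176 rad by the tool's rotation); the job was handed in at about 16 s with the knob held at about 51 N, and no verdict came back.

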